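# Index a fluted marble column to its next flute and lock the spindle

## Robot

A 6-joint arm with a two-finger parallel gripper is mounted at the origin on the work surface. World frame = base frame: x ahead of the robot, y to its left, z up, the work surface at z = 0. Lengths are in m, angles in rad, forces in N, time in s.
With the tool pointing down it reaches from about 0.35 to 0.875 m from the base axis. Payload 15.5 kg.
Tool frame: the origin (TCP) lies at the very end of the fingers, on their centre line; the grasp point (between the pads) lies robot.pinch_z behind it (robot.pinch_z is the distance from the TCP to the grasp point, in m); z points along the fingers, y is the line along which they close (so a half turn about z gives the same grasp; the last joint's range is limited). The gripper opens to 85 mm and grips with 20 to 120 N. Pads are 22 mm wide; open, the fingers measure 114 mm over their backs; the gripper's body (76 mm by 85 mm) begins 54 mm behind the grasp point. The pads swing forward as they close: fully open they stand 13 mm farther back than shut.
Start: joints at [-1.25, 0.494, 1.345, -0, 1.302, -0.096], TCP at [0.253, -0.571, 0.231] pointing down, gripper open.
Joint ranges: [-2.91, 2.91], [-0.82, 2.16], [0.22, 2.67], [-1.22, 4.37], [0.12, 2.79], [-3.08, 3.08]. Speed limits (rad/s): [1.89, 1.89, 2.57, 3.01, 3.01, 3.01].

## Interface

Orientations are given as a unit quaternion [w, x, y, z].
In Python, from station import status, snapshot, camera_params, robot gives the robot as it stands. The module is installed in compiled form; this text tells all that it offers.
- The arm moves only by the tool carry_out, never from a script. Its argument "series" is one flat list of numbers, 6 for each row, row after row: the shift along the world's x, y, z in mm, then the turn, a rotation vector about the world's x, y, z in rad. A call has 1 to 5 rows; each row shifts and turns the commanded pose from where the row before left it; what a row does not reach is not made up. A row lasts 1/8 s, in which the tool goes at most 62.5 mm and 10.7 degrees, less where a joint would pass 70% of its speed; a pose out of reach is approached as far as the arm can. A call is refused whole if a number of a shift passes 62.5 or a number of a turn 0.188, either way. A call with a gripper value outside its range is refused whole. "gripper" is the opening, from -1 (shut) to 1 (fully open), set as the call begins (left out, the last holds). The fingers move at their own pace and stop on an object; "grip_force" is the grip in N (left out, the last holds). Time passes only in rows, so rows that do not move let the fingers close. It gives the time, the measured TCP pose, the force, the opening and the grip force at its end, in the units of the state.
- status.state(): the state, without advancing time (a new reading comes with each control period).
- snapshot(name): name is "side" or "top"; returns the picture (400x640x3 uint8, red, green, blue); there is no depth.
- camera_params(name): a dict with "fx", "fy", "cx", "cy" (pixels), "world_to_cam" (4x4, takes a point from world to camera coordinates). Camera axes: x right, y down, z forward; pixel columns grow to the right and rows downward; lengths in m; the calibration is good to about 2 mm. A picture is of the moment at which its call begins. camera_params takes no time and is no camera call.
- robot.hand_in(): hands the job in; it is judged then, once.
The state is a dict: "time": time; "q": joint angles; "joint_vel": joint speeds; "joint_efforts": joint torques, N m; "position": TCP position; "tcp_rot": TCP orientation; "ft_force": force on the tool from outside, world axes, zero at the start; "wrist_torque": the same for the moment, N m; "grip_width": opening from 0.0 (shut) to 1.0 (fully open); "grip_force": force on a finger pad.
Only numpy, scipy, OpenCV 4.12 (cv2) and the standard library are available. Lean on these libraries where they do the work, as an engineer would, in place of code of your own. Each camera call takes 0.05 s, during which the arm holds its last target. There are 200 camera calls.

## Task

Bring the next flute of the marble column up for polishing. Unlock the spindle by swinging the orange clamp lever anticlockwise all the way back, turn the worm handwheel clockwise by its black handle until the red line on the rim of the index plate stands under the pointer, then swing the clamp lever clockwise to its stop again and let go; never turn the worm unless the clamp is slack. Leave the marble block, felt wheel and tin where they are.

Things in the scene. Friction and masses are not known exactly. Their poses are not given: they have to be found in the camera images.
- handle_grip (a point): Point on the axis of the handwheel's upright handle at the height to grip it, 242 mm above the bench. The handle is black, round, 18 mm in diameter, 38 mm high (220 to 258 mm) and revolves freely on its pin, so it can be held while it is carried round. It stands 35 mm from the wheel's axis, on top of the aluminium handwheel (92 mm in diameter, top at 215 mm).
- wheel_axis (a point): Fixed point on the vertical axis of the handwheel, at the height of handle_grip. The wheel sits on the worm shaft on top of the green worm tower of the headstock. Apart from the handle, nothing within 150 mm of this axis is higher than 220 mm.
- wheel (a joint): Turning angle of the worm handwheel, rad; grows as it turns clockwise seen from above. 60 wheel turns make one spindle turn (wheel = 60 x spindle): one division of 18 degrees takes three wheel turns. Reads 0 with the red line under the pointer; the handle then stands on the indexer's -x side of the axis. No end stops; takes about 2 N at the handle and stays where it is left.
- spindle (a joint): Angle of the horizontal spindle with index plate, chuck and column, rad. 0 with the red line exactly under the pointer. Starts negative, 15 to 20 degrees short (red line on the side of the pointer away from the handwheel), and grows as the wheel turns clockwise: the plate's top moves towards the handwheel's side. The worm is self-locking: the column itself cannot be turned by hand.
- red_line (a point): Middle of the red line (4.5 mm wide, 14 mm long) on the rim of the upright aluminium index plate between green headstock and chuck. The plate is 130 mm in diameter, 14 mm thick, its axis 120 mm above the bench, with 20 lines 18 degrees apart: 19 thin black ones and the red one.
- pointer_tip (a point): Point 190 mm above the bench at the fixed black pointer, a flat wedge reaching from the top of the headstock out over the top of the plate's rim. On the mark, the red line's middle is 4.5 mm straight below this point.
- clamp_grip (a point): Point on the bright orange sleeve of the clamp lever at which to push or pinch it, 166 mm above the bench, 56 mm out from the lever's axis; moves with the lever. The sleeve is a round bar 16 mm thick, from 34 to 72 mm out, pointing straight outward from the axis and rising gently outward; free space around it and for 120 mm below.
- clamp_axis (a point): Fixed point on the vertical axis of the clamp lever, at the height of clamp_grip. The lever's steel hub (28 mm wide, 135 to 155 mm above the bench) sits on a green boss on the side of the headstock away from the handwheel, 113 mm from the handwheel's axis.
- clamp (a joint): Angle of the clamp lever, rad: 0 fully slack, 1.2 at its stop, fully tight; grows as the lever swings clockwise seen from above. It has friction (about 2 N at the grip point) and stays where it is left. Starts tight, between 1.1 and 1.2. At 0 it points away from the handwheel, nearly square to the spindle.
- indexer: Green and steel indexing fixture, bolted down, 150 x 440 mm. Origin on the bench under the middle of the headstock; +y runs along the spindle to the tailstock, +x from the handwheel (axis at x = -50 mm, y = 0) to the clamp lever (axis at x = 62, y = -15 mm). The marble column, 87 mm in diameter, lies from y = 100 to 252 mm, axis 120 mm high. Highest besides the handwheel: the pointer, 193 mm.
- slotted_block: Loose white marble block with a slot in its top, 60 x 54 x 78 mm high. Origin at the centre of its underside. Bystander.
- felt_wheel: Loose grey felt polishing wheel lying flat, 90 mm in diameter, 44 mm high over its hub. Origin at the centre of its underside. Bystander.
- paste_tin: Loose closed tin of polishing paste with a green band, 80 mm in diameter, 85 mm high. Origin at the centre of its underside. Bystander.

How it is judged:
By the outcome, as a careful person would: the job done as asked, in the order asked, and still so for the second after the job is handed in, with the robot touching nothing.
It also fails if it takes over 72 s, if anything falls off the work surface, if the arm or the gripper's body presses on something with over 40 N, if the wrist force passes 120 N, or if a joint passes its speed limit or range.

## Working session

There is one attempt and no reset: what is moved stays moved. The work goes in short steps, Python scripts to look and compute and a tool call to move; the robot and the scene stay as the last step left them, time stands still between calls to the robot, and variables do not carry over. Pictures are saved under pics/ and viewed, at most 10 in all, crops included, and the job is handed in when it is done.

Besides the shell and the picture viewer there is one more tool, called after "Emit:" as name(argument=value, ...) on one line, values as JSON. carry_out: Moves the arm, as the interface text tells. Its arguments: {"type":"object","properties":{"series":{"type":"array"},"gripper":{"type":"number"},"grip_force":{"type":"number"}},"required":["series"]}

```bash
mkdir -p pics; python3 - <<'E'
from station import status, snapshot, camera_params, robot
import cv2
for n in("side","top"):
    cv2.imwrite(f"pics/{n}0.png",snapshot(n)[:,:,::-1]); print(camera_params(n))
s=status.state(); print(s["time"],s["position"],s["tcp_rot"],robot.pinch_z,s["ft_force"])
E
```

```text
{'fx': 459.44442662495777, 'fy': 459.44442662495777, 'cx': 319.8013942420925, 'cy': 196.6762974323502, 'world_to_cam': array([[-0.97981329, -0.1998888 , -0.00322309,  0.54184204],
       [-0.10671099,  0.53657244, -0.83707992,  0.22307321],
       [ 0.16905232, -0.81983809, -0.54707113,  0.79801282],
       [ 0.        ,  0.        ,  0.        ,  1.        ]])}
{'fx': 390.0071000774813, 'fy': 390.0071000774813, 'cx': 318.9695179329927, 'cy': 194.08502950809287, 'world_to_cam': array([[ 0.11864828, -0.99292854,  0.00393665, -0.10908052],
       [-0.96840787, -0.11659219, -0.22043695,  0.59475562],
       [ 0.21933712,  0.02234218, -0.97539328,  0.97206568],
       [ 0.        ,  0.        ,  0.        ,  1.        ]])}
0.1 [ 0.25290298 -0.57120111  0.23078354] [-5.16286364e-04  9.78367018e-01  2.06876069e-01 -5.96312761e-05] 0.0187 [0.29948658 0.1650538  1.75726728]
```

View pics/side0.png

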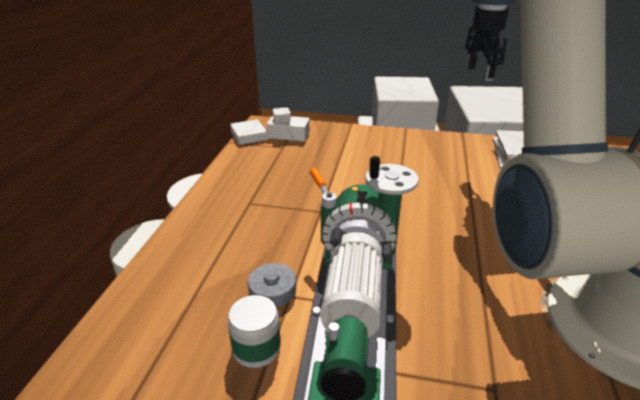

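View pics/top0.png

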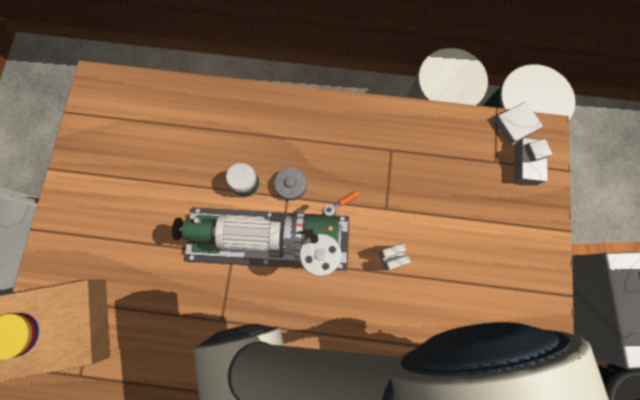

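The side view shows the indexer with the orange lever at (318,178), the black handle at (375,167) and the red line at about (351,210). The top view shows the handwheel disc at about (320,255), the clamp hub at (330,210), the lever at (349,198) and the handle at about (310,236).

```bash
cat > h.py <<'E'
import numpy as np, cv2
from scipy.optimize import least_squares
from station import status, snapshot, camera_params, robot
P={n:camera_params(n) for n in("side","top")}
def ray(n,u,v):
    p=P[n];M=p["world_to_cam"];R=M[:3,:3]
    return -R.T@M[:3,3], R.T@np.array([(u-p["cx"])/p["fx"],(v-p["cy"])/p["fy"],1])
def atz(n,u,v,z):
    o,d=ray(n,u,v); return o+d*(z-o[2])/d[2]
def proj(n,X):
    p=P[n];c=p["world_to_cam"]@np.append(X,1); return np.array([p["fx"]*c[0]/c[2]+p["cx"],p["fy"]*c[1]/c[2]+p["cy"]])
def orange(im):
    hsv=cv2.cvtColor(im,cv2.COLOR_RGB2HSV); return cv2.inRange(hsv,(5,200,150),(16,255,255))
E
python3 - <<'E'
from h import *
t=cv2.imread("pics/top0.png");s=cv2.imread("pics/side0.png")
a=cv2.resize(t[180:280,280:380],None,fx=6,fy=6,interpolation=cv2.INTER_CUBIC)[:600]
cv2.imwrite("pics/tc.png",a)
cv2.imwrite("pics/sc.png",cv2.resize(s[145:245,300:430],None,fx=6,fy=6,interpolation=cv2.INTER_CUBIC))
for n,i in(("top",t),("side",s)):
    m=orange(i[:,:,::-1].copy()); k,l,st,c=cv2.connectedComponentsWithStats(m)
    for j in range(1,k):
        if st[j][4]>8: print(n,st[j],c[j],atz(n,*c[j],.166))
E
```

```text
side [310 168  15  19 130] [316.73846154 176.82307692] [ 0.58171591 -0.11344181  0.166     ]
```

View pics/tc.png

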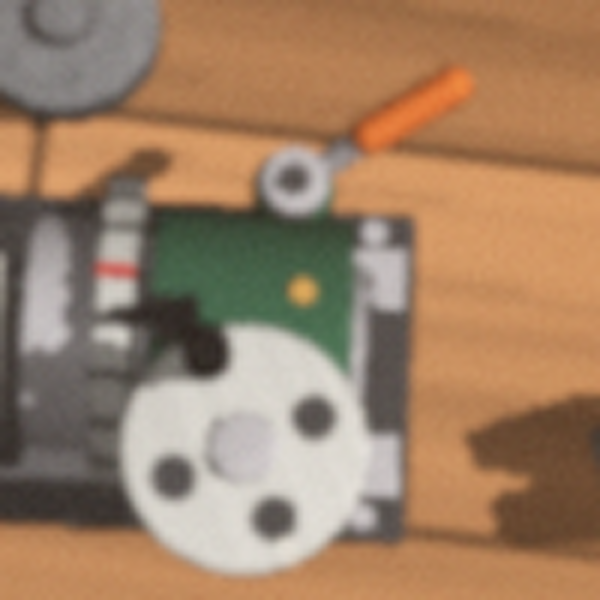

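View pics/sc.png

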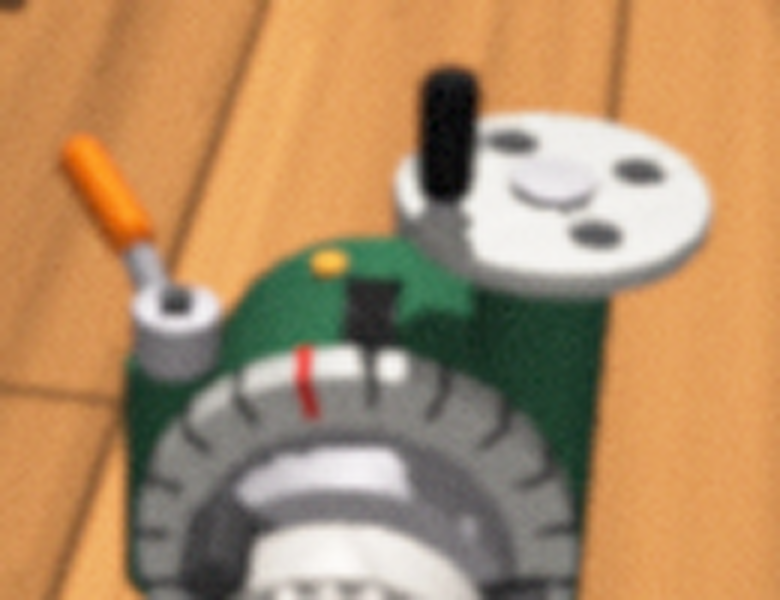

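The top crop puts the disc centre at (320.7,254.6), the hub at (329,209.5), the red line at (299.5,225) and the lever centre at (349,198.5). The side crop puts the handle centre at (374.4,167.5), the disc centre at (392.1,177), the hub top at (329.5,195.5) and the red line at (350.8,205).

```bash
python3 - <<'E'
from h import *
f=lambda n,u,v,z:atz(n,*( (280+u/6,180+v/6) if n=="top" else (300+u/6,145+v/6)),z)
np.set_printoptions(precision=4,suppress=True)
wt=f("top",245,448,.215);ws=f("side",553,192,.215)
ct=f("top",295,178,.155);cs=f("side",177,300,.155)
# fit the indexer pose
def res(p):
    c,s=np.cos(p[2]),np.sin(p[2]);T=lambda x,y:p[:2]+np.array([c*x-s*y,s*x+c*y])
    return np.r_[T(-.05,0)-wt[:2],T(-.05,0)-ws[:2],T(.062,-.015)-ct[:2],T(.062,-.015)-cs[:2]]
r=least_squares(res,[.5,-.1,0]);p=r.x;print("wheel",wt,ws,"clamp",ct,cs,"pose",p,r.fun)
c,s=np.cos(p[2]),np.sin(p[2]);R=np.array([[c,-s],[s,c]])
W=p[:2]+R@[-.05,0];C=p[:2]+R@[.062,-.015];print("W",W,"C",C)
hs=f("side",447,135,.239);ht=f("top",207,340,.258)
for h in(hs,ht): d=R.T@(h[:2]-W);print("handle",h,np.hypot(*d),"wheel=",np.degrees(np.arctan2(-d[1],-d[0])) ," (cw neg ang)",d)
g1=f("side",107,190,.166);g2=f("top",415,110,.166)
for g in(g1,g2): d=R.T@(g[:2]-C);print("lever",g,np.hypot(*d),np.degrees(np.arctan2(d[1],d[0])))
for g in(f("side",304,362,.185),f("top",117,270,.185)): print("red",R.T@(g[:2]-p[:2]))
E
```

```text
wheel [ 0.4352 -0.0611  0.215 ] [ 0.4353 -0.0577  0.215 ] clamp [ 0.5484 -0.0685  0.155 ] [ 0.5483 -0.0708  0.155 ] pose [ 0.4855 -0.0573  0.0433] [ 0.0003  0.0017  0.0002 -0.0017 -0.0003 -0.0011 -0.0003  0.0012]
W [ 0.4355 -0.0594] C [ 0.5481 -0.0696]
handle [ 0.466  -0.0426  0.239 ] 0.03483287638401492 wheel= -153.6278629028126  (cw neg ang) [0.0312 0.0155]
handle [ 0.468  -0.0434  0.258 ] 0.03619895099324872 wheel= -156.21489751709203  (cw neg ang) [0.0331 0.0146]
lever [ 0.5797 -0.1144  0.166 ] 0.054920071904972396 -57.251232027400256
lever [ 0.5794 -0.1128  0.166 ] 0.05345081625594001 -56.52021245949549
red [0.0159 0.0562]
red [0.0156 0.0524]
```

Emit:
carry_out(series=[21.8, 30.5, 0, 0, 0, 0.118, 21.8, 30.5, 0, 0, 0, 0.118, 21.8, 30.5, 0, 0, 0, 0.118, 21.8, 30.5, 0, 0, 0, 0.118, 21.8, 30.5, 0, 0, 0, 0.118], gripper=0, grip_force=20)

```text
time: 0.72
position: [0.3625, -0.4178, 0.231]
tcp_rot: [-0.0, 0.875, 0.484, -0.0]
ft_force: [-0.4, -0.7, -0.4]
grip_width: 0.501
grip_force: 0.0
```

Emit:
carry_out(series=[21.8, 30.5, 0, 0, 0, 0.118, 21.8, 30.5, 0, 0, 0, 0.118, 21.8, 30.5, 0, 0, 0, 0.118, 21.8, 30.5, 0, 0, 0, 0.118, 21.8, 30.5, 0, 0, 0, 0.118])

```text
time: 1.35
position: [0.4715, -0.2653, 0.2311]
tcp_rot: [-0.0, 0.696, 0.718, -0.0]
ft_force: [0.6, -0.5, 0.2]
grip_width: 0.499
grip_force: 0.0
```

Emit:
carry_out(series=[21.8, 30.5, 0, 0, 0, 0.118, 21.8, 30.5, 0, 0, 0, 0.118, 21.8, 30.5, -10, 0, 0, 0.118, 21.8, 30.5, -10, 0, 0, 0.118, 21.8, 30.5, -10, 0, 0, 0.118])

```text
time: 1.98
position: [0.5805, -0.1129, 0.2007]
tcp_rot: [-0.0, 0.458, 0.889, -0.0]
ft_force: [0.0, -0.2, -0.2]
grip_width: 0.5
grip_force: 0.0
```

```bash
python3 - <<'E'
from h import *
s=status.state();print(s["time"],s["position"],s["tcp_rot"],s["q"],s["ft_force"],s["grip_width"])
a=snapshot("side")[120:220,260:390];b=snapshot("top")[160:260,290:420]
cv2.imwrite("pics/a1.png",cv2.resize(np.vstack([a,b])[:,:,::-1],None,fx=3,fy=3,interpolation=cv2.INTER_CUBIC))
E
```

```text
1.975 [ 0.58051028 -0.11287319  0.20071776] [-2.12136917e-04  4.57725270e-01  8.89093655e-01 -6.35264296e-05] [-2.92966658e-01  4.77301759e-01  1.46906866e+00 -5.15401165e-05
  1.19566252e+00 -9.12874010e-01] [ 0.0049228  -0.16882854 -0.24330056] 0.5002102057835387
```

View pics/a1.png

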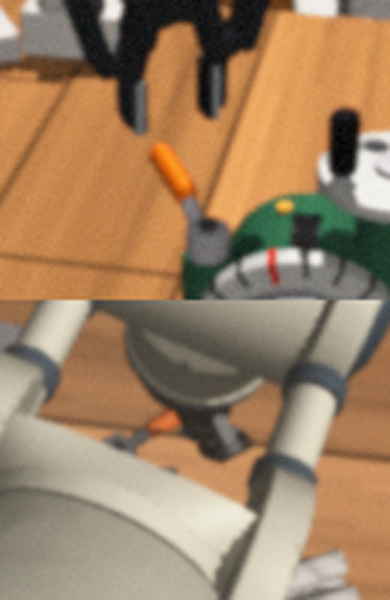

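The side view, top half of the picture, shows the fingers straddling the orange lever from just above it at about (170,150). I'll lower and pinch.

Emit:
carry_out(series=[0, -1, -20, 0, 0, 0, 0, 0, -20, 0, 0, 0, 0, 0, -13, 0, 0, 0, 0, 0, 0, 0, 0, 0])

```text
time: 2.58
position: [0.5794, -0.1151, 0.1476]
tcp_rot: [-0.001, 0.46, 0.888, -0.0]
ft_force: [-0.5, -0.4, 0.1]
grip_width: 0.502
grip_force: 0.0
```

Emit:
carry_out(series=[0, 0, 0, 0, 0, 0, 0, 0, 0, 0, 0, 0, 0, 0, 0, 0, 0, 0, 0, 0, 0, 0, 0, 0], gripper=-1, grip_force=20)

```text
time: 3.08
position: [0.5808, -0.1151, 0.149]
tcp_rot: [0.001, 0.459, 0.888, 0.0]
ft_force: [3.8, 1.8, 6.7]
grip_width: 0.181
grip_force: 21.8
```

```bash
python3 - <<'E'
from h import *
C=np.array([.5481,-.0696])
p=status.state()["position"][:2];d=p-C;r=np.hypot(*d);a=np.arctan2(d[1],d[0]);print(r,np.degrees(a))
# 15 rows ACW, total 1.2 rad
for k in range(1,17):
    n=C+r*np.array([np.cos(a+.075*k),np.sin(a+.075*k)]);print(np.round((n-p)*1000,1));p=n
E
```

```text
0.056076243801717905 -54.3001788541239
[3.3 2.6]
[3.1 2.8]
[2.9 3. ]
[2.7 3.3]
[2.4 3.4]
[2.1 3.6]
[1.9 3.8]
[1.6 3.9]
[1.3 4. ]
[1.  4.1]
[0.7 4.2]
[0.4 4.2]
[0.  4.2]
[-0.3  4.2]
[-0.6  4.2]
[-0.9  4.1]
```

Emit:
carry_out(series=[3.3, 2.6, 0, 0, 0, 0.075, 3.1, 2.8, 0, 0, 0, 0.075, 2.9, 3.0, 0, 0, 0, 0.075, 2.7, 3.3, 0, 0, 0, 0.075, 2.4, 3.4, 0, 0, 0, 0.075])

```text
time: 3.7
position: [0.5955, -0.1002, 0.1491]
tcp_rot: [0.001, 0.285, 0.959, -0.0]
ft_force: [4.3, -1.0, 5.2]
grip_width: 0.177
grip_force: 22.1
```

Emit:
carry_out(series=[2.1, 3.6, 0, 0, 0, 0.075, 1.9, 3.8, 0, 0, 0, 0.075, 1.6, 3.9, 0, 0, 0, 0.075, 1.3, 4.0, 0, 0, 0, 0.075, 1.0, 4.1, 0, 0, 0, 0.075])

```text
time: 4.32
position: [0.6037, -0.0808, 0.1491]
tcp_rot: [0.002, 0.101, 0.995, -0.0]
ft_force: [6.9, -2.5, 4.5]
grip_width: 0.179
grip_force: 21.8
```

Emit:
carry_out(series=[0.7, 4.2, 0, 0, 0, 0.075, 0.4, 4.2, 0, 0, 0, 0.075, 0, 4.2, 0, 0, 0, 0.075, -0.3, 4.2, 0, 0, 0, 0.075])

```text
time: 4.82
position: [0.6047, -0.0639, 0.1492]
tcp_rot: [0.002, -0.049, 0.999, -0.0]
ft_force: [8.4, 0.3, 3.8]
grip_width: 0.177
grip_force: 21.6
```

Emit:
carry_out(series=[-0.6, 2.8, 0, 0, 0, 0.05, -0.6, 2.8, 0, 0, 0, 0.05, 0, 0, 0, 0, 0, 0])

```text
time: 5.2
position: [0.6039, -0.058, 0.1492]
tcp_rot: [0.002, -0.098, 0.995, -0.0]
ft_force: [10.0, 3.8, 3.3]
grip_width: 0.177
grip_force: 21.3
```

Emit:
carry_out(series=[-0.4, 1.5, 0, 0, 0, 0.025, 0, 0, 0, 0, 0, 0])

```text
time: 5.45
position: [0.6036, -0.0567, 0.1492]
tcp_rot: [0.002, -0.11, 0.994, -0.001]
ft_force: [11.0, 1.9, 1.5]
grip_width: 0.177
grip_force: 21.2
```

Emit:
carry_out(series=[0.3, 2, 0, 0, 0, 0.03, 0, 0, 0, 0, 0, 0])

```text
time: 5.7
position: [0.6034, -0.0555, 0.1491]
tcp_rot: [0.002, -0.125, 0.992, -0.001]
ft_force: [6.3, -5.3, 2.5]
grip_width: 0.176
grip_force: 22.0
```

Emit:
carry_out(series=[0, 2, 0, 0, 0, 0.0, 0, 0, 0, 0, 0, 0])

```text
time: 5.95
position: [0.6034, -0.0552, 0.1492]
tcp_rot: [0.001, -0.125, 0.992, -0.002]
ft_force: [6.0, -21.1, 1.4]
grip_width: 0.176
grip_force: 22.2
```

Emit:
carry_out(series=[0, -1.7, 0, 0, 0, 0, 0, 0, 0, 0, 0, 0, 0, 0, 0, 0, 0, 0, 0, 0, 30, 0, 0, 0, 0, 0, 45, 0, 0, 0], gripper=0)

```text
time: 6.58
position: [0.6009, -0.0539, 0.223]
tcp_rot: [-0.002, -0.125, 0.992, 0.001]
ft_force: [0.0, 0.2, 0.6]
grip_width: 0.501
grip_force: 0.0
```

Emit:
carry_out(series=[-20, 2, 45, 0, 0, 0, -39, 3.5, 31, 0, 0, 0, -39, 3.5, 0, 0, 0, 0, -39, 3.5, 0, 0, 0, 0, 0, 0, 0, 0, 0, 0])

```text
time: 7.2
position: [0.4624, -0.0413, 0.2996]
tcp_rot: [-0.0, -0.125, 0.992, 0.0]
ft_force: [0.6, 0.4, 0.3]
grip_width: 0.5
grip_force: 0.0
```

```bash
python3 - <<'E'
from h import *
s=status.state();print(s["time"],s["position"],s["tcp_rot"],s["q"],s["ft_force"],s["grip_width"])
i=snapshot("side");m=orange(i);k,l,st,c=cv2.connectedComponentsWithStats(m)
for j in range(1,k):
    if st[j][4]>20:
        d=atz("side",*c[j],.166)[:2]-[.5481,-.0696];print(np.hypot(*d),np.degrees(np.arctan2(d[1],d[0])))
cv2.imwrite("pics/a2.png",cv2.resize(i[100:240,290:430][:,:,::-1],None,fx=4,fy=4,interpolation=cv2.INTER_CUBIC))
E
```

```text
7.2 [ 0.46241326 -0.04126554  0.29955883] [-3.30890183e-04 -1.24827499e-01  9.92178399e-01  1.03766304e-04] [-2.17718221e-01  1.95681278e-01  1.61876147e+00 -2.78514540e-05
  1.32784294e+00 -2.03881579e+00] [0.59277385 0.39630953 0.31190127] 0.5004575394465591
0.05489473755512029 13.080522827255276
```

View pics/a2.png

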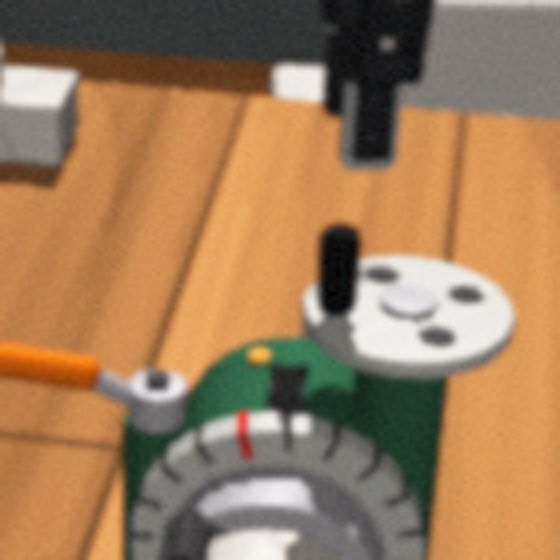

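The clamp lever now points away at about (50,365), which is slack. The gripper is above the handle at (340,260), so I'll correct +4 mm in x, descend and grip.

Emit:
carry_out(series=[4, -1.5, 0, 0, 0, 0, 0, 0, -25, 0, 0, 0, 0, 0, -25, 0, 0, 0, 0, 0, -24, 0, 0, 0, 0, 0, 0, 0, 0, 0])

```text
time: 7.88
position: [0.4688, -0.0432, 0.2239]
tcp_rot: [-0.002, -0.125, 0.992, 0.001]
ft_force: [-0.3, 0.4, -0.0]
grip_width: 0.498
grip_force: 0.0
```

Emit:
carry_out(series=[0, 0, 0, 0, 0, 0, 0, 0, 0, 0, 0, 0, 0, 0, 0, 0, 0, 0, 0, 0, 0, 0, 0, 0], gripper=-1, grip_force=25)

```text
time: 8.38
position: [0.4698, -0.0434, 0.2261]
tcp_rot: [0.001, -0.125, 0.992, -0.0]
ft_force: [3.5, -0.2, 7.3]
grip_width: 0.199
grip_force: 25.4
```

```bash
cat > w.py <<'E'
from h import *
import sys
W=np.array([float(sys.argv[1]),float(sys.argv[2])]);N=int(sys.argv[3]);dg=float(sys.argv[4])
p=status.state()["position"][:2];d=p-W;a=np.arctan2(d[1],d[0]);yaw=np.degrees(.0433)
print("r",np.hypot(*d),"ang",np.degrees(a)-yaw,"cw to go mod 360",(np.degrees(a)-yaw-180)%360)
q=W+.035*d/np.hypot(*d)  # on nominal circle
for k in range(1,N+1):
    b=a-np.radians(dg*k);n=W+.035*np.array([np.cos(b),np.sin(b)]);x=np.round((n-q)*1000,1);q=q+x/1000;print(list(map(float,x)))
E
python3 w.py .4355 -.0594 15 24
```

```text
r 0.037790904508291624 ang 22.50618387091749 cw to go mod 360 202.50618387091748
[3.3, -14.2]
[-2.8, -14.3]
[-8.4, -11.9]
[-12.4, -7.5]
[-14.5, -1.8]
[-13.9, 4.3]
[-11.0, 9.6]
[-6.1, 13.1]
[-0.3, 14.6]
[5.7, 13.4]
[10.7, 9.9]
[13.7, 4.8]
[14.5, -1.3]
[12.7, -7.1]
[8.8, -11.6]
```

Emit:
carry_out(series=[1.5, -14.2, 0, 0, 0, 0, -3.6, -14.3, 0, 0, 0, 0, -8.4, -11.9, 0, 0, 0, 0])

```text
time: 8.75
position: [0.4622, -0.0859, 0.2265]
tcp_rot: [0.004, -0.125, 0.992, -0.002]
ft_force: [12.9, -11.0, -5.7]
grip_width: 0.201
grip_force: 25.5
```

Emit:
carry_out(series=[-12.4, -7.5, 0, 0, 0, 0, -14.5, -1.8, 0, 0, 0, 0, -13.9, 4.3, 0, 0, 0, 0])

```text
time: 9.12
position: [0.4181, -0.0894, 0.2261]
tcp_rot: [0.001, -0.124, 0.992, -0.001]
ft_force: [12.7, 16.0, 6.6]
grip_width: 0.2
grip_force: 26.9
```

```bash
python3 w.py .4355 -.0594 2 24; python3 - <<'E'
from h import *
i=snapshot("side")
cv2.imwrite("pics/a3.png",cv2.resize(i[100:240,290:430][:,:,::-1],None,fx=4,fy=4,interpolation=cv2.INTER_CUBIC))
E
```

```text
r 0.03465022988684659 ang -122.55019638381046 cw to go mod 360 57.44980361618957
[-10.8, 9.8]
[-5.9, 13.3]
```

View pics/a3.png

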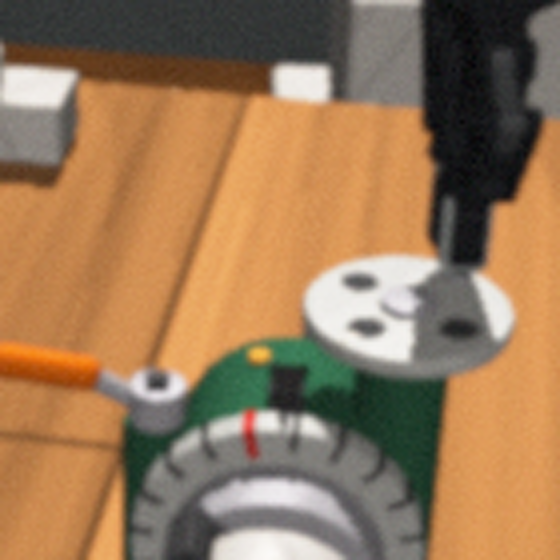

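The handle at (465,235) moves with the gripper, and the red line moved from (243,435) towards the pointer to about (251,435). The forces say the axis estimate should shift about 2.5 mm in +x.

```bash
python3 w.py .438 -.0606 15 24
```

```text
r 0.034601316401753436 ang -130.22717751641426 cw to go mod 360 49.77282248358574
[-9.4, 11.1]
[-4.1, 14.0]
[2.0, 14.4]
[7.6, 12.4]
[12.1, 8.2]
[14.3, 2.6]
[14.1, -3.5]
[11.5, -8.9]
[6.9, -12.8]
[1.1, -14.5]
[-4.9, -13.7]
[-10.1, -10.6]
[-13.4, -5.5]
[-14.6, 0.5]
[-13.1, 6.3]
```

Emit:
carry_out(series=[-8.2, 12.4, 0, 0, 0, 0, -4.1, 14.0, 0, 0, 0, 0, 2.0, 14.4, 0, 0, 0, 0, 7.6, 12.4, 0, 0, 0, 0, 12.1, 8.2, 0, 0, 0, 0])

```text
time: 9.8
position: [0.4272, -0.027, 0.2261]
tcp_rot: [0.0, -0.125, 0.992, -0.0]
ft_force: [2.8, -14.8, 7.1]
grip_width: 0.198
grip_force: 27.0
```

Emit:
carry_out(series=[14.3, 2.6, 0, 0, 0, 0, 14.1, -3.5, 0, 0, 0, 0, 11.5, -8.9, 0, 0, 0, 0, 6.9, -12.8, 0, 0, 0, 0, 1.1, -14.5, 0, 0, 0, 0])

```text
time: 10.42
position: [0.474, -0.0646, 0.2259]
tcp_rot: [-0.001, -0.125, 0.992, 0.0]
ft_force: [-15.9, 3.6, 20.7]
grip_width: 0.201
grip_force: 28.2
```

Emit:
carry_out(series=[-4.9, -13.7, 0, 0, 0, 0, -10.1, -10.6, 0, 0, 0, 0, -13.4, -5.5, 0, 0, 0, 0, -14.6, 0.5, 0, 0, 0, 0, -13.1, 6.3, 0, 0, 0, 0])

```text
time: 11.05
position: [0.4186, -0.089, 0.2261]
tcp_rot: [0.0, -0.125, 0.992, -0.002]
ft_force: [-0.4, -3.9, 9.3]
grip_width: 0.199
grip_force: 27.3
```

```bash
python3 w.py .438 -.0606 15 24; python3 -c "
from h import *
s=status.state();print(s['position'],s['ft_force'],s['time'])"
```

```text
r 0.03433736486037495 ang -126.82585209736212 cw to go mod 360 53.174147902637856
[-10.0, 10.5]
[-4.9, 13.7]
[1.1, 14.5]
[6.9, 12.9]
[11.5, 8.8]
[14.1, 3.5]
[14.4, -2.6]
[12.0, -8.2]
[7.6, -12.4]
[1.9, -14.5]
[-4.1, -13.9]
[-9.4, -11.1]
[-13.1, -6.3]
[-14.5, -0.4]
[-13.5, 5.5]
[ 0.41862776 -0.08895085  0.22610171] [-0.40861187 -3.87632163  9.29967333] 11.05
```

Emit:
carry_out(series=[-10, 10.5, 0, 0, 0, 0, -4.9, 13.4, 0, 0, 0, 0, 1.1, 14.2, 0, 0, 0, 0, 6.9, 12.5, 0, 0, 0, 0, 11.3, 8.8, 0, 0, 0, 0])

```text
time: 11.68
position: [0.424, -0.0282, 0.2262]
tcp_rot: [0.001, -0.125, 0.992, -0.001]
ft_force: [5.3, -17.7, 3.5]
grip_width: 0.198
grip_force: 26.9
```

Emit:
carry_out(series=[13.8, 3.5, 0, 0, 0, 0, 14.1, -2.6, 0, 0, 0, 0, 11.8, -8.0, 0, 0, 0, 0, 7.5, -12.2, 0, 0, 0, 0, 1.9, -14.2, 0, 0, 0, 0])

```text
time: 12.3
position: [0.4738, -0.0618, 0.2262]
tcp_rot: [0.002, -0.125, 0.992, -0.0]
ft_force: [1.9, 2.2, 7.3]
grip_width: 0.201
grip_force: 27.0
```

Emit:
carry_out(series=[-4.1, -13.7, 0, 0, 0, 0, -9.2, -11.0, 0, 0, 0, 0, -12.9, -6.2, 0, 0, 0, 0, -14.3, -0.4, 0, 0, 0, 0, -13.3, 5.4, 0, 0, 0, 0])

```text
time: 12.92
position: [0.4185, -0.089, 0.2261]
tcp_rot: [0.0, -0.125, 0.992, -0.002]
ft_force: [1.9, -0.1, 10.9]
grip_width: 0.199
grip_force: 27.3
```

```bash
python3 w.py .438 -.0606 5 13; python3 -c "
from h import *
s=status.state();print(s['position'],s['ft_force'],s['time'])
cv2.imwrite('pics/a4.png',cv2.resize(snapshot('side')[145:245,300:400][:,:,::-1],None,fx=6,fy=6,interpolation=cv2.INTER_CUBIC))"
```

```text
r 0.034446656319316676 ang -127.00080194004562 cw to go mod 360 52.99919805995438
[-6.0, 5.2]
[-4.6, 6.4]
[-3.1, 7.3]
[-1.4, 7.8]
[0.4, 7.9]
[ 0.41847934 -0.08898162  0.22607696] [ 1.92932609 -0.13801501 10.92381165] 12.925
```

View pics/a4.png

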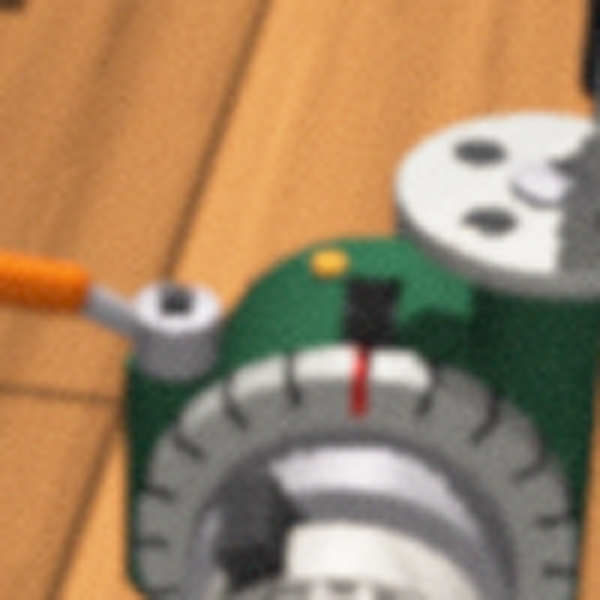

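The red line at (360,380) is just short of the pointer centre, which agrees with about 53° of wheel still to go.

Emit:
carry_out(series=[-6, 5.2, 0, 0, 0, 0, -4.6, 6.4, 0, 0, 0, 0, -3.1, 7.2, 0, 0, 0, 0, -1.4, 7.8, 0, 0, 0, 0, 0, 0, 0, 0, 0, 0])

```text
time: 13.6
position: [0.4038, -0.0606, 0.2261]
tcp_rot: [0.001, -0.125, 0.992, -0.0]
ft_force: [0.5, 1.9, 11.3]
grip_width: 0.2
grip_force: 27.3
```

```bash
python3 w.py .438 -.0606 1 3; python3 w.py .4375 -.061 1 3
```

```text
r 0.03418959267256712 ang 177.4378997071164 cw to go mod 360 357.4378997071164
[0.1, 1.8]
r 0.03369254292021101 ang 176.75646029700778 cw to go mod 360 356.7564602970078
[0.1, 1.8]
```

The wheel is within about 3°, which is 0.05° at the spindle. I'll release and go back to the clamp lever.

Emit:
carry_out(series=[0, 0, 0, 0, 0, 0, 0, 0, 0, 0, 0, 0, 0, 0, 25, 0, 0, 0, 0, 0, 30, 0, 0, 0, 0, 0, 25, 0, 0, 0], gripper=0)

```text
time: 14.22
position: [0.4032, -0.0608, 0.3062]
tcp_rot: [-0.0, -0.125, 0.992, -0.0]
ft_force: [0.2, 0.3, -0.3]
grip_width: 0.504
grip_force: 0.0
```

Emit:
carry_out(series=[40, 1, 0, 0, 0, 0, 40, 1, 0, 0, 0, 0, 40, 1, 0, 0, 0, 0, 40, 1, 0, 0, 0, 0, 39, 1, 0, 0, 0, 0])

```text
time: 14.85
position: [0.6034, -0.0558, 0.3049]
tcp_rot: [-0.0, -0.125, 0.992, 0.0]
ft_force: [-0.3, 0.2, 0.1]
grip_width: 0.501
grip_force: 0.0
```

```bash
python3 - <<'E'
from h import *
s=status.state();print(s["time"],s["position"],s["ft_force"])
cv2.imwrite('pics/a5.png',cv2.resize(snapshot('side')[130:230,280:410][:,:,::-1],None,fx=6,fy=6,interpolation=cv2.INTER_CUBIC))
C=np.array([.5481,-.0696]);p=np.array([.6034,-.0552]);d=p-C;r=np.hypot(*d);a=np.arctan2(d[1],d[0])
q=p
for k in range(1,17):
    n=C+r*np.array([np.cos(a-.075*k),np.sin(a-.075*k)]);x=np.round((n-q)*1000,1);q=q+x/1000;print(*x)
E
```

```text
14.85 [ 0.60341579 -0.0557815   0.30489905] [-0.30326193  0.22460448  0.1281254 ]
0.9 -4.2
0.6 -4.2
0.3 -4.3
-0.0 -4.3
-0.4 -4.3
-0.6 -4.2
-1.0 -4.2
-1.3 -4.0
-1.6 -4.0
-1.9 -3.9
-2.2 -3.6
-2.4 -3.6
-2.7 -3.3
-3.0 -3.1
-3.2 -2.9
-3.3 -2.6
```

View pics/a5.png

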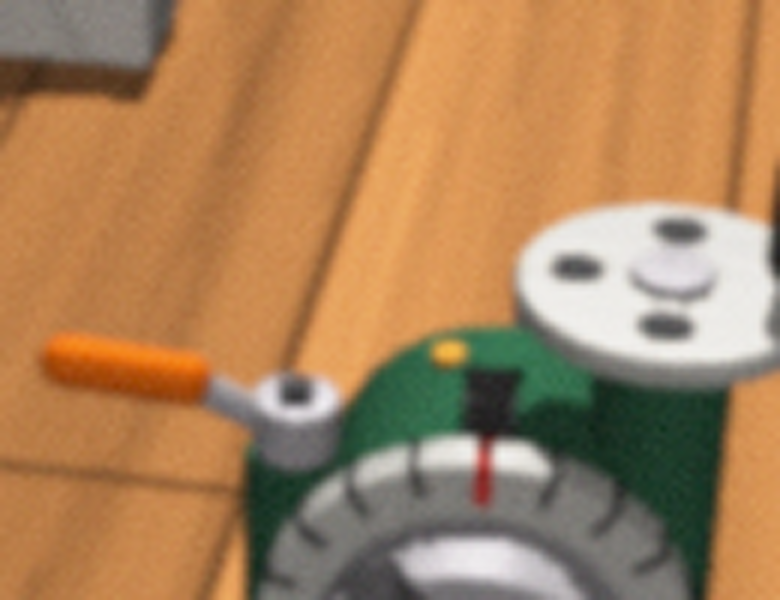

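The red line at (486,470) stands under the pointer tip, and the handle is on the -x side. Next I'll tighten the clamp.

Emit:
carry_out(series=[0, 0, -45, 0, 0, 0, 0, 0, -45, 0, 0, 0, 0, 0, -40, 0, 0, 0, 0, 0, -28, 0, 0, 0, 0, 0, 0, 0, 0, 0])

```text
time: 15.52
position: [0.6009, -0.0557, 0.1454]
tcp_rot: [-0.002, -0.125, 0.992, 0.001]
ft_force: [-0.5, -0.8, 0.4]
grip_width: 0.5
grip_force: 0.0
```

Emit:
carry_out(series=[0, 0, 0, 0, 0, 0, 0, 0, 0, 0, 0, 0, 0, 0, 0, 0, 0, 0, 0, 0, 0, 0, 0, 0], gripper=-1, grip_force=25)

```text
time: 16.02
position: [0.6031, -0.0559, 0.1486]
tcp_rot: [0.001, -0.125, 0.992, -0.0]
ft_force: [-0.7, 0.7, 8.5]
grip_width: 0.177
grip_force: 25.2
```

Emit:
carry_out(series=[0.9, -4.2, 0, 0, 0, -0.075, 0.6, -4.2, 0, 0, 0, -0.075, 0.3, -4.3, 0, 0, 0, -0.075, 0, -4.3, 0, 0, 0, -0.075, -0.4, -4.3, 0, 0, 0, -0.075])

```text
time: 16.65
position: [0.6041, -0.0768, 0.1486]
tcp_rot: [0.001, 0.064, 0.998, 0.0]
ft_force: [-2.3, 5.7, 10.1]
grip_width: 0.175
grip_force: 25.4
```

Emit:
carry_out(series=[-0.6, -4.2, 0, 0, 0, -0.075, -1.0, -4.2, 0, 0, 0, -0.075, -1.3, -4.0, 0, 0, 0, -0.075, -1.6, -4.0, 0, 0, 0, -0.075, -1.9, -3.9, 0, 0, 0, -0.075])

```text
time: 17.27
position: [0.5974, -0.0967, 0.1485]
tcp_rot: [0.0, 0.249, 0.969, 0.001]
ft_force: [-4.1, 9.7, 12.2]
grip_width: 0.179
grip_force: 25.7
```

Emit:
carry_out(series=[-2.2, -3.6, 0, 0, 0, -0.075, -2.4, -3.6, 0, 0, 0, -0.075, -2.7, -3.3, 0, 0, 0, -0.075, -3.0, -3.1, 0, 0, 0, -0.075, 0, 0, 0, 0, 0, 0])

```text
time: 17.9
position: [0.5867, -0.11, 0.1484]
tcp_rot: [-0.0, 0.39, 0.921, 0.001]
ft_force: [-4.9, 10.3, 12.1]
grip_width: 0.179
grip_force: 26.5
```

Emit:
carry_out(series=[-3.2, -2.9, 0, 0, 0, -0.075, -2.2, -1.8, 0, 0, 0, -0.05, 0, 0, 0, 0, 0, 0])

```text
time: 18.27
position: [0.5814, -0.1145, 0.1485]
tcp_rot: [-0.0, 0.447, 0.895, 0.001]
ft_force: [-4.4, 12.2, 13.0]
grip_width: 0.174
grip_force: 26.5
```

Emit:
carry_out(series=[-1.6, -1.2, 0, 0, 0, -0.03, 0, 0, 0, 0, 0, 0])

```text
time: 18.52
position: [0.5805, -0.1151, 0.1485]
tcp_rot: [0.0, 0.46, 0.888, 0.001]
ft_force: [0.4, 18.0, 9.7]
grip_width: 0.179
grip_force: 25.4
```

Emit:
carry_out(series=[-1.2, -0.9, 0, 0, 0, 0, 0, 0, 0, 0, 0, 0])

```text
time: 18.77
position: [0.5803, -0.1152, 0.1485]
tcp_rot: [0.001, 0.459, 0.888, 0.002]
ft_force: [7.0, 25.7, 6.2]
grip_width: 0.177
grip_force: 25.6
```

Emit:
carry_out(series=[-1.2, -0.6, 0, 0, 0, 0, 0, 0, 0, 0, 0, 0])

```text
time: 19.02
position: [0.5802, -0.1153, 0.1486]
tcp_rot: [0.002, 0.459, 0.888, 0.003]
ft_force: [15.2, 31.3, 3.4]
grip_width: 0.174
grip_force: 25.9
```

Emit:
carry_out(series=[1.8, 1.4, 0, 0, 0, 0, 0, 0, 0, 0, 0, 0])

```text
time: 19.27
position: [0.5805, -0.1151, 0.1486]
tcp_rot: [0.001, 0.459, 0.888, 0.002]
ft_force: [3.6, 18.7, 7.5]
grip_width: 0.177
grip_force: 25.7
```

Emit:
carry_out(series=[0, 0, 0, 0, 0, 0, 0, 0, 0, 0, 0, 0, 0, 0, 30, 0, 0, 0, 0, 0, 50, 0, 0, 0, 0, -20, 50, 0, 0, 0], gripper=0)

```text
time: 19.9
position: [0.5791, -0.1365, 0.2788]
tcp_rot: [-0.0, 0.459, 0.888, -0.0]
ft_force: [0.5, -0.6, 0.9]
grip_width: 0.497
grip_force: 0.0
```

Emit:
carry_out(series=[0, -40, 0, 0, 0, 0, 0, -40, 0, 0, 0, 0, 0, 0, 0, 0, 0, 0])

```text
time: 20.27
position: [0.5791, -0.2196, 0.2772]
tcp_rot: [0.0, 0.461, 0.888, -0.0]
ft_force: [-0.0, 0.7, -0.5]
grip_width: 0.505
grip_force: 0.0
```

```bash
python3 - <<'E'
from h import *
i=snapshot("side");m=orange(i);k,l,st,c=cv2.connectedComponentsWithStats(m)
for j in range(1,k):
    if st[j][4]>20:
        d=atz("side",*c[j],.166)[:2]-[.5481,-.0696];print(st[j],c[j],np.hypot(*d),np.degrees(np.arctan2(d[1],d[0])))
cv2.imwrite('pics/a6.png',cv2.resize(i[130:230,280:410][:,:,::-1],None,fx=6,fy=6,interpolation=cv2.INTER_CUBIC))
E
```

```text
[311 168  14  18 111] [318.4954955  177.13513514] 0.05271385988997536 -55.306634234275755
```

View pics/a6.png

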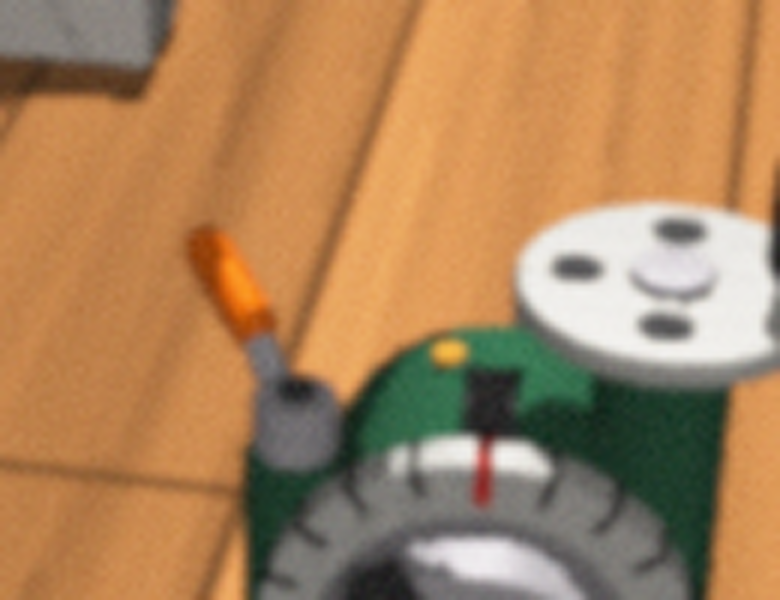

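The lever at (230,285) is back at its tight stop, a swing of about 68.4° (1.19 rad), and the red line is still under the pointer at (486,470). The gripper is clear of everything.

```bash
python3 -c "
from station import robot
print(robot.hand_in())"
```

```text
the job is handed in; nothing more can be done
None
```

The job is handed in (about 20 s on the robot's clock): I unlocked the clamp, turned the worm clockwise until the red line stood under the pointer, re-tightened the clamp to its stop and let go, with the gripper clear.

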